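# Seat a projector lens in the V-block of a lens bench and hold it down

### The job

Lift the longer of the two projector lenses off its rest and lay it gently in the V-block of the lens bench, front glass pointing away from the lamp house and its big flange brought up against the end of the block that faces the lamp house. Press it firmly (about 15 N) straight down onto both nylon-lined sides of the V and keep holding it there: the program finishes while still pressing. Leave the other lens, the microphone, the lens cap and the screwdriver where they are.

Things in the scene. Friction and masses are not known exactly. Their poses are not given: they have to be found in the camera images.
- long_lens: The lens to check: black cylinder, 131 mm long, 0.4 kg (varies by a fifth), lying level in a rest with its axis 52 mm above the table. Origin on the axis near the centre of mass; x along the axis to the front glass. It may roll about x. Grip the smooth 56 mm diameter barrel about x = 0 (barrel from x = -30 to +48 mm). In front of it a rubber focus ring, 62 mm across, x = +48 to +68 mm.
- long_lens_front (a point): Centre of the long lens's front face, on its axis, 75 mm ahead of its origin.
- long_lens_flange (a point): Centre of the front face of the long lens's bare metal mounting flange (72 mm across, 6 mm thick), on the axis, 30 mm behind the lens's origin. Behind the flange a rear tube, 44 mm across, runs a further 20 mm.
- short_lens: The other lens, to be left alone: same flange, rear tube and 56 mm barrel, but only 92 mm long and without a focus ring, lying in the other rest. Origin on its axis 30 mm ahead of the flange's front face, x to the front glass.
- v_seat (a point): Where the long lens's origin and x axis come to lie when it is home in the V-block (the flange's front face then touches the block's end at x = -30 mm). Fixed to the bench, 90 mm above the table, over the middle of the block. x level along the V, away from the lamp house; y across the V; z up.
- bench: Lens bench, bolted down; origin on the table under v_seat, same axes. Steel V-block 60 mm long (x -30 to +30), 50 mm wide, right-angled V open upwards, rims 71 mm above the table: fingers astride the barrel clear it if their tips stay within 15 mm below the lens axis. Rail plate 90 mm wide, top at 20 mm. Lamp house on the rail, x -110 to -195 mm, 88 mm wide, 131 mm high.
- pad_left: White nylon strips lining the +y side of the V, hard and slippery (friction about 0.15), sloping at 45 degrees; they touch the lens along a line 20 mm to +y of its axis and 20 mm below it. Frame as the bench's. With the lens lying free each side bears about 3 N; pressed down by 15 N, about 13 N. Over 60 N would mark the lens.
- pad_right: The same nylon strips on the -y side of the V.
- rest_a: Lens rest, fixed: grey plate 115 x 70 mm, 8 mm thick, with two steel bars in rubber sleeves, 36 mm apart, on which a lens lies; bar tops 29 mm above the table. Origin on the table under the lens's origin (within 3 mm), x along the bars. Holds the long lens; the two rests may have changed places.
- rest_b: The second, equal lens rest, with the short lens.
- gooseneck_mic: Desk microphone to be left alone: round black foot 110 mm across, thin bent neck, 222 mm high. Origin under the foot's centre.
- lens_cap: Black lens cap, a disc 62 mm across and 12 mm high, to be left alone.
- screwdriver: Screwdriver 170 mm long with a black handle, lying on the table, to be left alone.
Things that resemble listed ones, but are neither listed nor needed, are in the scene too. Leave any orange or purple look-alike of the long_lens alone.

How it is judged:
By the outcome, as a careful person would: the job done as asked, in the order asked, and still so for the second after the job is handed in, while the arm keeps its last pose, push and grip.
It also fails if it takes over 45 s, if anything falls off the work surface, if the arm or the gripper's body presses on something with over 40 N, if the wrist force passes 120 N, or if a joint passes its speed limit or range.

### The arm

A 6-joint arm with a two-finger parallel gripper is mounted at the origin on the work surface. World frame = base frame: x ahead of the robot, y to its left, z up, the work surface at z = 0. Lengths are in m, angles in degrees, forces in N, time in s.
With the tool pointing down it reaches from about 0.35 to 0.775 m from the base axis. Payload 7.3 kg.
Tool frame: the origin (TCP) lies midway between the tips of the shut fingers; the grasp point (between the pads) lies 19 mm behind it (env.pinch_z is the distance from the TCP to the grasp point, in m); z points along the fingers, y is the line along which they close (so a half turn about z gives the same grasp; the last joint's range is limited). The gripper opens to 92 mm and grips with 3 to 60 N. Pads are 19 mm wide; open, the fingers measure 130 mm over their backs; the gripper's body (75 mm by 190 mm) begins 47 mm behind the grasp point.
Start: joints at [-80.558, 19.595, 87.324, -0, 73.075, -8.365], TCP at [0.161, -0.5, 0.227] pointing down, gripper open.
Joint ranges: [-145.02, 145.02], [-44.19, 115.74], [2.07, 154.8], [-57.11, 237.11], [16.16, 152.29], [-177.93, 177.93]. Speed limits (degrees/s): [147.25, 147.25, 180, 180, 180, 180].

### API

Orientations are given as [roll, pitch, yaw] about the fixed x, y, z axes, in that order (R = Rz(yaw) Ry(pitch) Rx(roll)).
In Python, from rig import env, optics, job gives the robot as it stands. The module is installed in compiled form; this text tells all that it offers.
- The arm moves only by the tool jog_arm, never from a script. Its argument "plan" is a list that holds one entry, the list of rows, each a list of 7 numbers: the shift along the tool's x, y, z in units of 250 mm (1.0 is 250 mm), then the turn, a rotation vector about the tool's x, y, z in units of 1.5 rad (1.0 is 1.5 rad), then the finger opening in mm, from 0 to 91.8. A call has 1 to 8 rows; each row is the pose to reach, as a shift and turn from the pose commanded when the call began, along the tool's axes at that moment; what a row does not reach only later rows make up. A row lasts 1/12 s, in which the tool goes at most 41.7 mm and 7.16 degrees, less where a joint would pass 70% of its speed; a pose out of reach is approached as far as the arm can. A call with a number of a shift or a turn outside -1 to 1 is refused whole. A call with a gripper value outside its range is refused whole. The fingers move at their own pace and stop on an object; "grip_force" is the grip in N (left out, the last holds). Time passes only in rows, so rows that repeat a pose let the fingers close. It gives the time, the measured TCP pose, the force, the opening and the grip force at its end, in the units of the state.
- env.observe(): the state, without advancing time (a new reading comes with each control period).
- optics.camera(name): name is "scene" or "side" or "wrist"; returns the picture (384x512x3 uint8, red, green, blue); there is no depth.
- optics.calibration(name): a dict with "fx", "fy", "cx", "cy" (pixels), "pose" (4x4, takes a point from camera to world coordinates). Camera axes: x right, y down, z forward; pixel columns grow to the right and rows downward; lengths in m; the calibration is good to about 2 mm. A picture is of the moment at which its call begins: read the wrist's pose just before it. calibration takes no time and is no camera call; for the wrist camera it gives the pose at the moment of the call.
- job.job_done(): hands the job in; it is judged then, once.
The state is a dict: "t": time; "joint_pos": joint angles; "qvel": joint speeds; "effort": joint torques, N m; "position": TCP position; "orientation": TCP orientation; "wrist_force": force on the tool from outside, world axes, zero at the start; "moment": the same for the moment, N m; "opening": opening from 0.0 (shut) to 1.0 (fully open); "grip_force": force on a finger pad.
Only numpy, scipy, OpenCV 4.12 (cv2) and the standard library are available. Lean on these libraries where they do the work, as an engineer would, in place of code of your own. Each camera call takes 0.05 s, during which the arm holds its last target. There are 200 camera calls.

## Working session

There is one attempt and no reset: what is moved stays moved. The work goes in short steps, Python scripts to look and compute and a tool call to move; the robot and the scene stay as the last step left them, time stands still between calls to the robot, and variables do not carry over. Pictures are saved under pics/ and viewed, at most 10 in all, crops included, and the job is handed in when it is done.

Besides the shell and the picture viewer there is one more tool, called after "Request:" by a JSON object that holds its "method" and its "body". jog_arm: Moves the arm, as the interface text tells. Its arguments: {"type":"object","properties":{"plan":{"type":"array"},"grip_force":{"type":"number"}},"required":["plan"]}

```bash
mkdir -p pics
cat > h.py <<'E'
from rig import env, optics, job
import numpy as np, cv2
def snap(n,f):
    c=optics.calibration(n); im=optics.camera(n); cv2.imwrite('pics/'+f,im[:,:,::-1]); np.savez('pics/'+f+'.npz',im=im,**c); return im,c
def ray(c,u,v):
    d=np.array([(u-c['cx'])/c['fx'],(v-c['cy'])/c['fy'],1]); P=np.array(c['pose']); return P[:3,3],P[:3,:3]@d
def onz(c,u,v,z):
    o,d=ray(c,u,v); return o+d*(z-o[2])/d[2]
def proj(c,p):
    P=np.array(c['pose']); q=P[:3,:3].T@(np.array(p)-P[:3,3]); return c['fx']*q[0]/q[2]+c['cx'],c['fy']*q[1]/q[2]+c['cy']
E
python3 - <<'E'
from h import *
a,ca=snap('scene','s1.png'); b,cb=snap('side','d1.png')
cv2.imwrite('pics/both.png',cv2.resize(np.vstack([a,b]),None,fx=.78,fy=.78)[:,:,::-1])
for c in(ca,cb): print(c['fx'],np.round(c['pose'],3).tolist())
print(env.observe())
E
```

```text
426.69858282102916 [[0.712, 0.485, -0.508, 1.12], [0.702, -0.497, 0.51, -0.656], [-0.005, -0.72, -0.694, 0.877], [0.0, 0.0, 0.0, 1.0]]
489.3031425507194 [[0.998, -0.062, 0.034, 0.516], [-0.07, -0.789, 0.611, -0.777], [-0.011, -0.612, -0.791, 0.99], [0.0, 0.0, 0.0, 1.0]]
{'t': 0.1, 'joint_pos': array([-8.05579914e+01,  1.96322893e+01,  8.73711953e+01,  5.58379161e-04,
        7.30730213e+01, -8.36719399e+00]), 'qvel': array([-0.0124841 , -0.12966521, -0.19936438, -0.08564863,  0.09948421,
        0.03942589]), 'effort': array([ 1.78805050e-03, -4.32003558e+01, -2.44694084e+01,  7.18938396e-02,
        5.26108558e-02, -5.86471697e-05]), 'position': array([ 0.16051897, -0.49949215,  0.22611927]), 'orientation': array([-1.79924386e+02, -1.16611616e-02,  1.78090319e+01]), 'wrist_force': array([ 0.13824284, -0.09644833, -0.02147255]), 'moment': array([ 0.01645801, -0.03562626, -0.05098335]), 'grip_force': 0.0, 'opening': 1.0027147566655839}
```

View pics/s1.png

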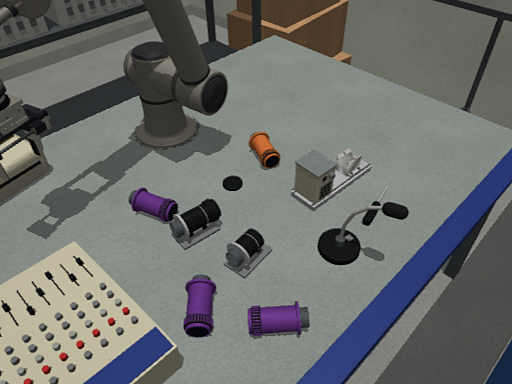

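View pics/d1.png

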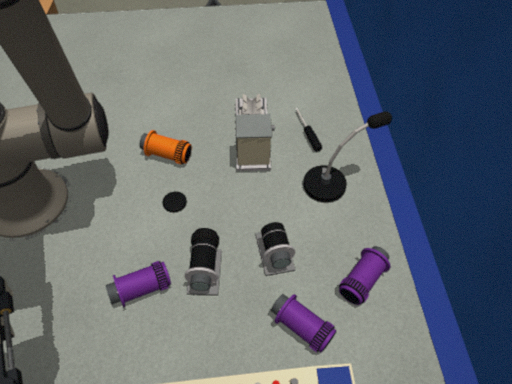

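The candidates for the long lens in the side view are black (203,260), black (277,247), three purple and one orange. The black one at (203,260) is longer and has a ribbed focus ring at its front, so it fits. I'll confirm it in one enlarged crop, with the bench alongside.

Run:
```python
import cv2,numpy as np
d=cv2.imread('pics/d1.png')
A=cv2.resize(d[215:305,170:310],None,fx=5,fy=5,interpolation=2)[:,:400+300]
B=cv2.resize(d[85:180,220:290],None,fx=5,fy=5,interpolation=2)
A=A[:, :430]; h=max(A.shape[0],B.shape[0])
out=np.zeros((h,A.shape[1]+B.shape[1],3),np.uint8); out[:A.shape[0],:A.shape[1]]=A; out[:B.shape[0],A.shape[1]:]=B
cv2.imwrite('pics/crop1.png',out); print(out.shape)
```

```text
(475, 780, 3)
```

View pics/crop1.png

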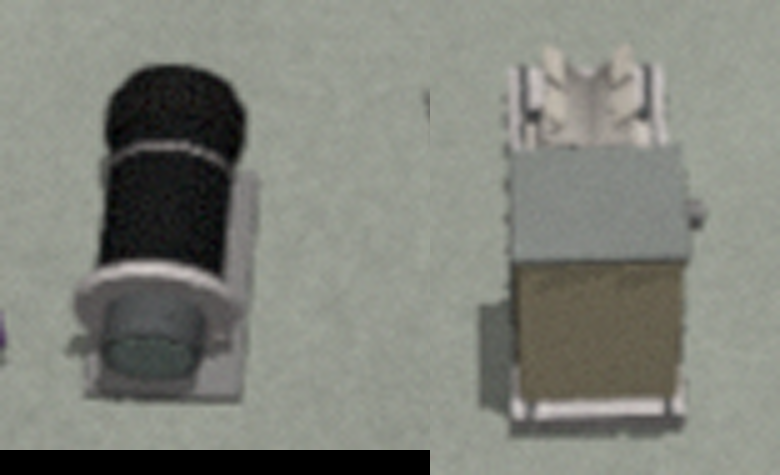

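The crop confirms it: the left lens is long and black with a ribbed ring at its front. Its ring boundary top is at px (205,243.6), its flange top at (203,268), and its front points to image top, i.e. +y. The lamp house top corners are (236,114), (270,114), (272,137), (236,137), with the V behind, so V x points to image top as well.

Run:
```python
from h import *
c=optics.calibration('side')
f=onz(c,203,268,.088); r=onz(c,205,243.6,.0815)
d=(r-f)[:2]; L=np.linalg.norm(d); u=d/L; print('lens',f,r,L,np.degrees(np.arctan2(u[1],u[0])),'origin',f[:2]+.03*u, r[:2]-.048*u)
p=[onz(c,*q,.131) for q in((236,114.2),(270,114.2),(272,137.4),(236.4,137.4))]
for q in p: print(q)
fr=(p[0]+p[1])/2; bk=(p[2]+p[3])/2
w=(fr-bk)[:2]; w/=np.linalg.norm(w); x=(p[1]-p[0])[:2]; print('bench yaw',np.degrees(np.arctan2(w[1],w[0])),np.degrees(np.arctan2(x[1],x[0]))+90,'seat',fr[:2]+.11*w,bk[:2]+.195*w)
c=optics.calibration('wrist'); e=env.observe(); print(np.round(c['pose'],3).tolist(),c['fx'],e['position'],e['orientation'])
```

```text
lens [ 0.45467467 -0.27296633  0.088     ] [ 0.45967436 -0.20971448  0.0815    ] 0.06344913854849107 85.4804969940671 origin [ 0.45703862 -0.24305961] [ 0.45589204 -0.25756523]
[0.54907502 0.13693317 0.131     ]
[0.63481098 0.12989349 0.131     ]
[0.63136603 0.04869278 0.131     ]
[0.5451987 0.0556738 0.131    ]
bench yaw 87.4197125927418 85.30603902114859 seat [0.59689512 0.24330181] [0.59706113 0.24698558]
[[0.306, -0.91, -0.278, 0.236], [-0.952, -0.293, -0.088, -0.476], [-0.002, 0.292, -0.956, 0.384], [0.0, 0.0, 0.0, 1.0]] 320.8452299778109 [ 0.16051897 -0.49949215  0.22611927] [-1.79924386e+02 -1.16611616e-02  1.78090319e+01]
```

```bash
cat >> h.py <<'E'
from scipy.spatial.transform import Rotation as Ro
def cmd(pos,yaw,p0=None,r0=None):
    e=env.observe(); p0=e['position'] if p0 is None else np.array(p0); r0=e['orientation'] if r0 is None else r0
    R=Ro.from_euler('xyz',r0,degrees=True); T=Ro.from_euler('xyz',[180,0,yaw],degrees=True)
    print('now',np.round(p0,4),np.round(r0,2),'row',np.round(R.inv().apply(np.array(pos)-p0)/.25,3),np.round((R.inv()*T).as_rotvec()/1.5,4))
E
python3 -c "
from h import *
cmd([.35,-.35,.25],60); cmd([.457,-.25,.25],85.5,[.35,-.35,.25],[180,0,60])"
```

```text
now [ 0.1605 -0.4995  0.2261] [-1.7992e+02 -1.0000e-02  1.7810e+01] row [ 0.905 -0.338 -0.095] [-0.0008 -0.0005 -0.4909]
now [ 0.35 -0.35  0.25] [180   0  60] row [0.56  0.171 0.   ] [ 0.      0.     -0.2967]
```

Request:
{"method": "jog_arm", "body": {"plan": [[[0.905,-0.338,-0.095,0,0,-0.491,91.8],[0.905,-0.338,-0.095,0,0,-0.491,91.8],[0.905,-0.338,-0.095,0,0,-0.491,91.8],[0.905,-0.338,-0.095,0,0,-0.491,91.8],[0.905,-0.338,-0.095,0,0,-0.491,91.8],[0.905,-0.338,-0.095,0,0,-0.491,91.8],[0.905,-0.338,-0.095,0,0,-0.491,91.8],[0.905,-0.338,-0.095,0,0,-0.491,91.8]]]}}

```text
t: 0.77
position: [0.3512, -0.3491, 0.2504]
orientation: [-180.0, 0.0, 60.2]
wrist_force: [0.6, 0.9, -0.3]
opening: 0.997
grip_force: 0.0
```

Request:
{"method": "jog_arm", "body": {"plan": [[[0.56,0.171,0,0,0,-0.297,91.8],[0.56,0.171,0,0,0,-0.297,91.8],[0.56,0.171,0,0,0,-0.297,91.8],[0.56,0.171,0,0,0,-0.297,91.8],[0.56,0.171,0,0,0,-0.297,91.8],[0.56,0.171,0,0,0,-0.297,91.8],[0.56,0.171,0,0,0,-0.297,91.8]]]}}

```text
t: 1.35
position: [0.456, -0.2517, 0.2501]
orientation: [-179.9, 0.0, 85.3]
wrist_force: [0.4, 0.3, 1.1]
opening: 1.003
grip_force: 0.0
```

Run:
```python
from h import *
im,c=snap('wrist','w1.png'); e=env.observe(); print(e['t'],e['position'],e['orientation'],e['joint_pos'])
```

```text
1.4 [ 0.45596101 -0.25178484  0.25021263] [-1.79951096e+02  1.55096882e-02  8.53138781e+01] [-3.73180325e+01  1.81685004e+01  8.56097317e+01 -4.05949313e-02
  7.62545921e+01 -3.26222470e+01]
```

View pics/w1.png

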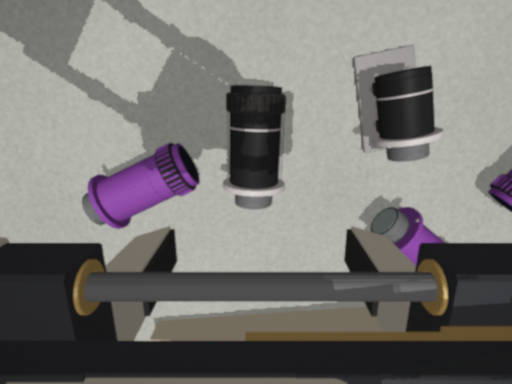

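The wrist view shows the long lens upright at col 255: flange at row ~186, ring boundary line at row ~129, front at row 86.

Run:
```python
from h import *
z=np.load('pics/w1.png.npz'); c=z; im=z['im']; g=im.max(2)
P=[]
for r in (140,150,160,168,174):
    x=np.where(g[r,215:300]<60)[0]+215; m=(x[0]+x[-1])/2
    P.append(onz(c,m,r,.058)); print(r,x[0],x[-1],P[-1])
P=np.array(P); k=np.polyfit(P[:,1],P[:,0],1); yaw=np.degrees(np.arctan2(1,k[0])); print('yaw',yaw)
col=im[:,254].max(1); print(list(enumerate(col[78:100],78)),list(enumerate(col[120:140],120)),list(enumerate(col[172:215],172)))
for r,h in((129,.081),(179,.088),(86,.08)): print(r,onz(c,255,r,h))
```

```text
140 230 279 [ 0.45178689 -0.22237201  0.058     ]
150 230 278 [ 0.45029263 -0.23326174  0.058     ]
160 230 277 [ 0.44877072 -0.24435291  0.058     ]
168 230 277 [ 0.44797862 -0.25341078  0.058     ]
174 230 277 [ 0.44737675 -0.26029329  0.058     ]
yaw 83.32371281844496
[(78, np.uint8(159)), (79, np.uint8(133)), (80, np.uint8(122)), (81, np.uint8(122)), (82, np.uint8(122)), (83, np.uint8(121)), (84, np.uint8(113)), (85, np.uint8(90)), (86, np.uint8(57)), (87, np.uint8(47)), (88, np.uint8(48)), (89, np.uint8(51)), (90, np.uint8(51)), (91, np.uint8(49)), (92, np.uint8(44)), (93, np.uint8(42)), (94, np.uint8(46)), (95, np.uint8(49)), (96, np.uint8(48)), (97, np.uint8(48)), (98, np.uint8(49)), (99, np.uint8(49))] [(120, np.uint8(31)), (121, np.uint8(30)), (122, np.uint8(32)), (123, np.uint8(35)), (124, np.uint8(40)), (125, np.uint8(45)), (126, np.uint8(48)), (127, np.uint8(52)), (128, np.uint8(88)), (129, np.uint8(151)), (130, np.uint8(185)), (131, np.uint8(168)), (132, np.uint8(104)), (133, np.uint8(53)), (134, np.uint8(49)), (135, np.uint8(51)), (136, np.uint8(49)), (137, np.uint8(50)
[... 399 characters left out ...]
)), (189, np.uint8(102)), (190, np.uint8(142)), (191, np.uint8(190)), (192, np.uint8(218)), (193, np.uint8(222)), (194, np.uint8(219)), (195, np.uint8(208)), (196, np.uint8(179)), (197, np.uint8(137)), (198, np.uint8(121)), (199, np.uint8(120)), (200, np.uint8(119)), (201, np.uint8(118)), (202, np.uint8(119)), (203, np.uint8(121)), (204, np.uint8(123)), (205, np.uint8(123)), (206, np.uint8(122)), (207, np.uint8(120)), (208, np.uint8(126)), (209, np.uint8(150)), (210, np.uint8(172)), (211, np.uint8(178)), (212, np.uint8(179)), (213, np.uint8(178)), (214, np.uint8(180))]
129 [ 0.45394247 -0.20816526  0.081     ]
179 [ 0.44974734 -0.258268    0.088     ]
86 [ 0.45746397 -0.16705801  0.08      ]
```

Run:
```python
from h import *
z=np.load('pics/w1.png.npz'); c=z; im=z['im'].astype(int); g=im.max(2)
for r in range(84,200,4):
    x=np.where(g[r,215:300]<62)[0]+215; print(r,x[0] if len(x) else 0,x[-1] if len(x) else 0, end=' | ')
print()
print('cam',c['pose'][:3,3])
for n,r,h in(('ringrear48',113,.083),('ringfront68',90,.083),('front75',85.5,.08),('flange-30',189,.080),('flangerim -30',191,.088),('flangerim -36',196.5,.088)): print(n,onz(c,254.5,r,h))
print(list(g[150,222:240]),list(g[150,270:300]));print(list(g[192,215:232]),list(g[192,275:295]))
```

```text
84 0 0 | 88 231 280 | 92 230 280 | 96 227 284 | 100 227 284 | 104 227 284 | 108 227 284 | 112 230 283 | 116 230 280 | 120 230 280 | 124 230 280 | 128 268 277 | 132 230 279 | 136 230 279 | 140 230 279 | 144 230 279 | 148 230 278 | 152 230 278 | 156 230 278 | 160 230 277 | 164 230 277 | 168 230 277 | 172 230 277 | 176 231 276 | 180 230 277 | 184 233 275 | 188 0 0 | 192 0 0 | 196 0 0 | 
cam [ 0.4624358  -0.17329432  0.40837746]
ringrear48 [ 0.45484128 -0.19235341  0.083     ]
ringfront68 [ 0.45671103 -0.17074591  0.083     ]
front75 [ 0.45701865 -0.16655739  0.08      ]
flange-30 [ 0.44794942 -0.27136461  0.08      ]
flangerim -30 [ 0.44811419 -0.27114978  0.088     ]
flangerim -36 [ 0.44759305 -0.27717224  0.088     ]
[np.int64(176), np.int64(173), np.int64(170), np.int64(165), np.int64(151), np.int64(119), np.int64(104), np.int64(88), np.int64(49), np.int64(23), np.int64(22), np.int64(22), np.int64(23), np.int64(21), np.int64(22), np.int64(23), np.int64(23), np.int64(26)] [np.int64(22), np.int64(22), np.int64(21), np.int64(23), np.int64(22), np.int64(21), np.int64(20), np.int64(19), n
[... 183 characters left out ...]
64(133), np.int64(152), np.int64(174), np.int64(180), np.int64(180), np.int64(179), np.int64(179), np.int64(179), np.int64(181), np.int64(183)]
[np.int64(178), np.int64(179), np.int64(180), np.int64(179), np.int64(178), np.int64(178), np.int64(179), np.int64(180), np.int64(179), np.int64(178), np.int64(179), np.int64(180), np.int64(180), np.int64(179), np.int64(179), np.int64(182), np.int64(185)] [np.int64(192), np.int64(188), np.int64(185), np.int64(181), np.int64(178), np.int64(176), np.int64(175), np.int64(175), np.int64(177), np.int64(179), np.int64(180), np.int64(179), np.int64(179), np.int64(178), np.int64(179), np.int64(181), np.int64(182), np.int64(182), np.int64(180), np.int64(176)]
```

Everything agrees: lens origin ≈ (0.450, -0.241), yaw 85°. The purple look-alike's ring is only about 67 mm from the axis, so I'll descend with the fingers at 74 mm.

```bash
python3 -c "
from h import *
print(optics.calibration('wrist')['cx'])
z=np.load('pics/w1.png.npz'); print(onz(z,198,172,.035))
cmd([.45,-.2413,.13],85); cmd([.45,-.2413,.039],85,[.45,-.2413,.13],[180,0,85])"
```

```text
260.2446529062771
[ 0.38042253 -0.25818945  0.035     ]
now [ 0.456  -0.2518  0.2502] [-1.7995e+02  2.0000e-02  8.5310e+01] row [ 0.04  -0.027  0.481] [-0.0006  0.0002  0.0037]
now [ 0.45   -0.2413  0.13  ] [180   0  85] row [ 0.    -0.     0.364] [0. 0. 0.]
```

Request:
{"method": "jog_arm", "body": {"plan": [[[0.04,-0.027,0.2,0,0,0.0037,74],[0.04,-0.027,0.35,0,0,0.0037,74],[0.04,-0.027,0.481,0,0,0.0037,74],[0.04,-0.027,0.481,0,0,0.0037,74],[0.04,-0.027,0.481,0,0,0.0037,74],[0.04,-0.027,0.481,0,0,0.0037,74]]]}}

```text
t: 1.9
position: [0.4518, -0.2415, 0.1322]
orientation: [179.9, 0.1, 85.1]
wrist_force: [0.9, -0.9, 0.8]
opening: 0.81
grip_force: 0.0
```

Run:
```python
from h import *
im,c=snap('wrist','w2.png'); e=env.observe(); print(e['t'],e['position'],e['orientation'],e['opening'])
```

```text
1.95 [ 0.45228689 -0.24157462  0.13275547] [1.79783828e+02 1.45844546e-01 8.51278948e+01] 0.8075039648490666
```

View pics/w2.png

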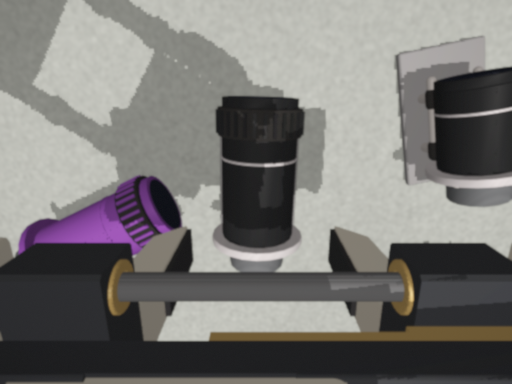

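The lens is centred between the fingers (barrel cols 222–295, image centre 260) and parallel to the tool. I'll go down and grip.

Request:
{"method": "jog_arm", "body": {"plan": [[[0,0,0.12,0,0,0,74],[0,0,0.24,0,0,0,74],[0,0,0.32,0,0,0,74],[0,0,0.364,0,0,0,74],[0,0,0.364,0,0,0,74],[0,0,0.364,0,0,0,74]]]}}

```text
t: 2.45
position: [0.4523, -0.2408, 0.0408]
orientation: [179.9, 0.1, 85.2]
wrist_force: [0.3, -0.2, -0.3]
opening: 0.803
grip_force: 0.0
```

Request:
{"method": "jog_arm", "body": {"plan": [[[0,0,0,0,0,0,60],[0,0,0,0,0,0,52],[0,0,0,0,0,0,48],[0,0,0,0,0,0,45],[0,0,0,0,0,0,45],[0,0,0,0,0,0,45],[0,0,0,0,0,0,45]]], "grip_force": 30}}

```text
t: 3.03
position: [0.45, -0.2401, 0.0404]
orientation: [-179.9, 0.0, 85.2]
wrist_force: [-6.7, -1.7, 7.9]
opening: 0.599
grip_force: 29.9
```

Request:
{"method": "jog_arm", "body": {"plan": [[[0,0,-0.03,0,0,0,45],[0,0,-0.1,0,0,0,45],[0,0,-0.22,0,0,0,45],[0,0,-0.36,0,0,0,45],[0,0,-0.5,0,0,0,45],[0,0,-0.64,0,0,0,45],[0,0,-0.8,0,0,0,45],[0,0,-0.8,0,0,0,45]]]}}

```text
t: 3.7
position: [0.4541, -0.2416, 0.2477]
orientation: [179.3, 0.4, 85.2]
wrist_force: [1.4, -1.2, -3.4]
opening: 0.606
grip_force: 29.9
```

Run:
```python
from h import *
e=env.observe(); print(e); p=[.45,-.2413,.239]
cmd([.50,-.02,.239],85,p,[180,0,85]); cmd([.56,.17,.239],86,[.50,-.02,.239],[180,0,85])
```

```text
{'t': 3.7, 'joint_pos': array([-3.65667351e+01,  1.70551041e+01,  8.76131874e+01,  1.43669015e-02,
        7.44859408e+01, -3.18005937e+01]), 'qvel': array([-0.11773215,  3.56470585,  6.68450472,  0.0509088 , -8.07379154,
        0.09457754]), 'effort': array([-1.48529559e-02, -4.05804312e+01, -2.34675908e+01,  4.74446802e-03,
        1.75181430e+00, -7.13956848e-03]), 'position': array([ 0.45406071, -0.24158687,  0.2476848 ]), 'orientation': array([179.27385503,   0.43386503,  85.2273686 ]), 'wrist_force': array([ 1.37765978, -1.20258349, -3.43705789]), 'moment': array([-0.15631242, -0.2373156 , -0.0189468 ]), 'grip_force': 29.851938486099243, 'opening': 0.6060927597895698}
now [ 0.45   -0.2413  0.239 ] [180   0  85] row [0.899 0.122 0.   ] [0. 0. 0.]
now [ 0.5   -0.02   0.239] [180   0  85] row [0.778 0.173 0.   ] [-0.      0.     -0.0116]
```

Request:
{"method": "jog_arm", "body": {"plan": [[[0.1,0.014,0,0,0,0,45],[0.25,0.034,0,0,0,0,45],[0.4,0.054,0,0,0,0,45],[0.55,0.075,0,0,0,0,45],[0.7,0.095,0,0,0,0,45],[0.83,0.112,0,0,0,0,45],[0.9,0.122,0,0,0,0,45],[0.9,0.122,0,0,0,0,45]]]}}

```text
t: 4.37
position: [0.5005, -0.0144, 0.2391]
orientation: [-180.0, -0.1, 85.5]
wrist_force: [-0.1, -0.5, -3.0]
opening: 0.605
grip_force: 29.9
```

Request:
{"method": "jog_arm", "body": {"plan": [[[0.1,0.07,0,0,0,0,45],[0.22,0.13,0,0,0,0,45],[0.34,0.18,0,0,0,0,45],[0.46,0.22,0,0,0,0,45],[0.53,0.25,0,0,0,0,45],[0.56,0.27,0,0,0,0,45],[0.56,0.27,0,0,0,0,45],[0.56,0.27,0,0,0,0,45]]]}}

```text
t: 5.03
position: [0.579, 0.1149, 0.2387]
orientation: [-179.9, 0.1, 85.2]
wrist_force: [0.1, -0.6, -3.1]
opening: 0.607
grip_force: 29.9
```

Run:
```python
from h import *
im,c=snap('wrist','w3.png'); e=env.observe(); print(e['t'],e['position'],e['orientation'],e['opening'],e['wrist_force'])
```

```text
5.0833 [0.57886789 0.11444495 0.23892001] [-1.79946148e+02  5.09727829e-02  8.51705263e+01] 0.6002215699943343 [-0.331118    0.3908015  -3.34000857]
```

View pics/w3.png

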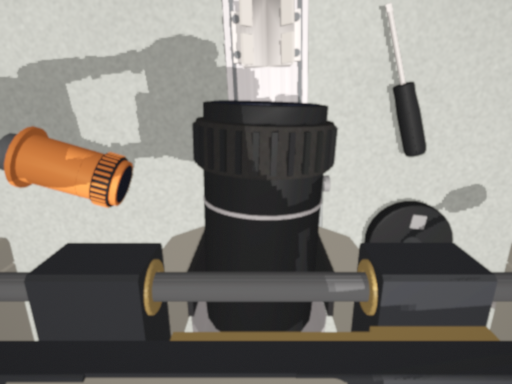

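The V-block is at the top (cols ~237–301, its lamp-side end at row ~66), the rail edges are at ~225/308, and the held lens hides nothing important. Now the edges.

Run:
```python
from h import *
z=np.load('pics/w3.png.npz'); im=z['im'].astype(int); g=im.mean(2)
for r in (5,30,50,62,75,90): print(r,[(i,int(v)) for i,v in enumerate(g[r,215:320],215)][::2] and ' '.join(str(int(v)) for v in g[r,215:320]))
for cc in (243,250,265,290,297): print('col',cc,' '.join(str(int(v)) for v in g[50:85,cc]))
for r in (112,190,230,250): x=np.where(g[r,190:345]<60)[0]+190; print(r,x[0],x[-1])
print(z['cx'],z['cy'])
cv2.imwrite('pics/c3.png',cv2.resize(z['im'][0:120,200:340,::-1],None,fx=5.5,fy=5,interpolation=2))
```

```text
5 206 207 206 205 206 204 193 191 222 239 242 242 238 216 173 152 154 173 201 212 198 190 190 194 204 217 224 227 228 228 228 228 228 228 228 226 215 189 174 173 176 179 180 182 183 184 185 189 190 188 182 174 171 173 175 175 175 174 174 173 173 172 171 171 172 185 205 216 218 219 219 218 218 219 218 219 221 225 223 226 238 230 192 157 149 151 165 205 238 246 246 244 235 219 211 210 209 208 207 208 208 209 210 211 211
30 204 203 202 201 199 199 200 193 185 213 238 242 242 242 228 189 190 226 247 249 236 209 198 199 199 199 201 204 204 204 207 210 212 212 213 215 216 216 218 218 217 216 215 214 211 209 206 204 204 202 197 191 186 186 189 193 196 199 201 204 206 208 211 213 215 216 216 215 214 213 212 211 210 209 208 208 208 209 216 233 249 252 252 250 246 228 191 209 240 248 248 244 231 209 206 207 207 206 207 208 209 209 209 207 206
50 149 162 182 195 206 208 207 204 191 174 202 234 243 241 234 211 173 176 219 238 230 207 179 175 187 203 216 222 226 230 231 231 231 231 231 231 230 227 224 226 225 224 225 224 222 219 216 213 213 212 209 204 198 197 198 202 205 208 211 213 215 217 219 
[... 1561 characters left out ...]
191 191 191 191 191 191
col 250 231 231 230 231 231 231 231 231 231 231 231 231 229 223 218 218 204 199 215 220 212 199 195 194 195 194 194 194 194 194 194 194 194 194 194
col 265 209 209 209 210 210 211 212 212 213 213 214 215 215 215 215 214 221 238 247 248 249 249 249 249 249 249 249 249 249 249 249 249 249 249 249
col 290 221 221 221 221 222 222 222 222 222 222 221 218 221 227 219 215 229 242 247 247 247 247 247 248 248 248 248 248 248 248 248 248 248 248 248
col 297 160 157 156 157 161 180 217 245 252 247 225 189 190 195 195 197 208 221 226 226 226 227 226 225 223 223 223 223 223 223 221 212 199 194 194
112 204 325
190 205 320
230 205 317
250 197 324
260.2446529062771 190.16554897811784
```

View pics/c3.png

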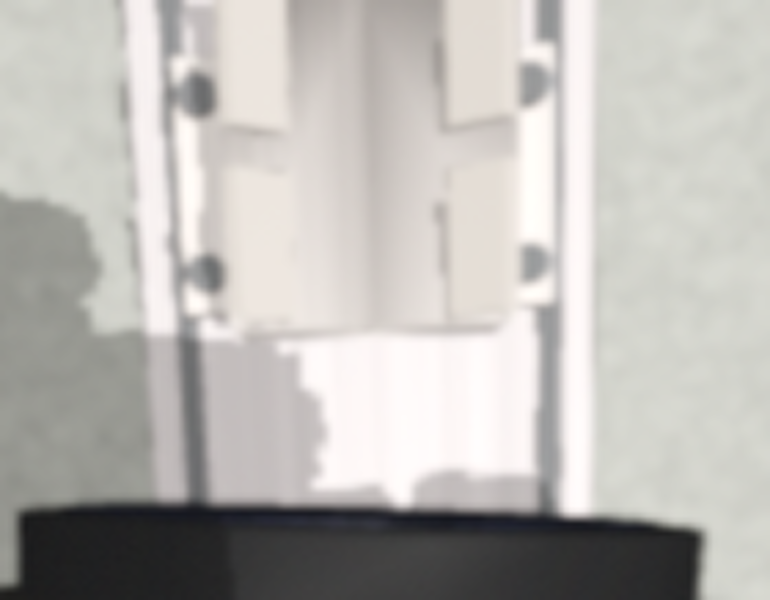

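Run:
```python
from h import *
c=np.load('pics/w3.png.npz')
q=lambda x,y,z: onz(c,200+x/5.5,y/5,z)
L=[q(125,0,.02),q(160,500,.02)]; Rr=[q(597,0,.02),q(590,500,.02)]
a=lambda p:np.degrees(np.arctan2(*( (p[0]-p[1])[[1,0]])))
print('rail',a(L),a(Rr)); 
m=[(q(217,30,.071)+q(516,30,.071))/2,(q(225,300,.071)+q(517,300,.071))/2]; print('block mid',a(m),m, np.linalg.norm(q(217,30,.071)-q(516,30,.071)))
v=[q(363,30,.05),q(378,330,.05)]; print('valley',a(v),v)
print('end',q(225,318,.071),q(515,312,.071),v[1])
pi=[(q(287,30,.06)+q(447,30,.06))/2,(q(290,300,.06)+q(448,300,.06))/2]; print('pad inner',a(pi),pi)
rm=[(L[0]+Rr[0])/2,(L[1]+Rr[1])/2]; print(rm,a(rm))
# lens axis line at z of axis ~ .252
e=env.observe()
for r,u in((112,264.5),(190,262.5),(230,261)): print(r,onz(c,u,r,.251))
```

```text
rail 87.40148974694422 86.9425981832682
block mid 86.55310638779434 [array([0.59714306, 0.26696463, 0.071     ]), array([0.59441263, 0.22163292, 0.071     ])] 0.04913206197668619
valley 88.46855253536904 [array([0.59728237, 0.27175785, 0.05      ]), array([0.59583767, 0.21772023, 0.05      ])]
end [0.56909041 0.22055571 0.071     ] [0.61896212 0.21746636 0.071     ] [0.59583767 0.21772023 0.05      ]
pad inner 86.01592778246628 [array([0.59762055, 0.26944161, 0.06      ]), array([0.59435932, 0.2226168 , 0.06      ])]
[array([0.59834685, 0.28410374, 0.02      ]), array([0.59340258, 0.18400985, 0.02      ])] 87.17210124420421
112 [0.58657468 0.18476307 0.251     ]
190 [0.5827715  0.14883999 0.251     ]
230 [0.58035919 0.12828235 0.251     ]
```

Bench: centreline x≈0.596 at the seat, yaw ≈87°, block's lamp-side end at y≈0.218, so the seat y≈0.248. I'll go over it, 6 mm short along the V, and turn 2°.

Request:
{"method": "jog_arm", "body": {"plan": [[[0.1,0.02,0,0,0,-0.024,45],[0.25,0.02,0,0,0,-0.024,45],[0.4,0.02,0,0,0,-0.024,45],[0.49,0.02,0,0,0,-0.024,45],[0.516,0.02,0,0,0,-0.024,45],[0.516,0.02,0,0,0,-0.024,45],[0.516,0.02,0,0,0,-0.024,45]]], "grip_force": 45}}

```text
t: 5.67
position: [0.595, 0.2422, 0.2391]
orientation: [-180.0, 0.1, 87.2]
wrist_force: [0.1, -0.8, -3.6]
opening: 0.602
grip_force: 44.8
```

Request:
{"method": "jog_arm", "body": {"plan": [[[0,0,0.1,0,0,0,45],[0,0,0.22,0,0,0,45],[0,0,0.34,0,0,0,45],[0,0,0.44,0,0,0,45],[0,0,0.5,0,0,0,45],[0,0,0.52,0,0,0,45],[0,0,0.52,0,0,0,45],[0,0,0.52,0,0,0,45]]]}}

```text
t: 6.33
position: [0.5959, 0.2427, 0.1104]
orientation: [179.9, -0.0, 87.2]
wrist_force: [0.6, 0.4, -3.1]
opening: 0.6
grip_force: 44.8
```

Run:
```python
from h import *
e=env.observe(); print(e['t'],e['position'],e['orientation'],e['opening'],e['wrist_force'],e['moment'])
a,ca=snap('scene','s4.png'); b,cb=snap('side','d4.png')
u,v=map(int,proj(ca,[.597,.25,.1])); A=cv2.resize(a[max(0,v-50):v+50,u-65:u+65],(520,400),interpolation=2)
u2,v2=map(int,proj(cb,[.597,.25,.1])); B=cv2.resize(b[max(0,v2-50):v2+50,u2-35:u2+35],(280,400),interpolation=2)
print(u,v,u2,v2); cv2.imwrite('pics/c4.png',np.hstack([A,B])[:,:,::-1])
```

```text
6.3333 [0.59593966 0.24272658 0.11040709] [ 1.79907806e+02 -1.22019415e-02  8.71903025e+01] 0.5997446102565728 [ 0.63706377  0.41727838 -3.13210463] [-0.02890989 -0.12028729 -0.0342572 ]
350 146 251 92
```

View pics/c4.png

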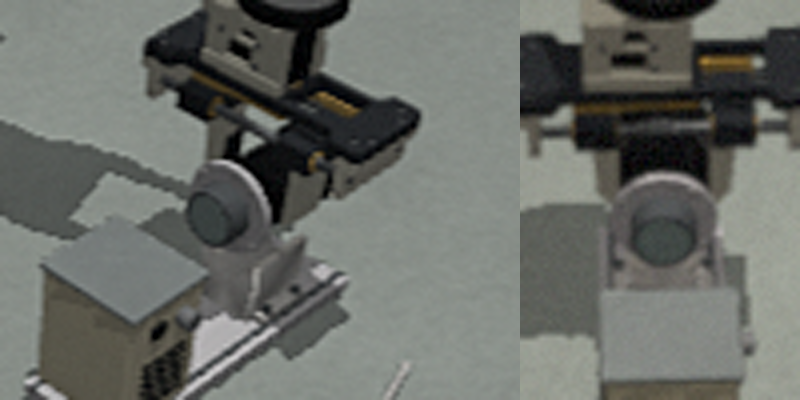

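It looks aligned, with the flange on the lamp side of the block. I'll lower it close to contact in careful steps.

Request:
{"method": "jog_arm", "body": {"plan": [[[0,0,0.03,0,0,0,45],[0,0,0.06,0,0,0,45],[0,0,0.085,0,0,0,45],[0,0,0.1,0,0,0,45],[0,0,0.108,0,0,0,45],[0,0,0.112,0,0,0,45],[0,0,0.112,0,0,0,45]]]}}

```text
t: 7.02
position: [0.595, 0.2439, 0.0809]
orientation: [-180.0, 0.0, 87.3]
wrist_force: [0.4, -0.3, -3.7]
opening: 0.6
grip_force: 44.8
```

Request:
{"method": "jog_arm", "body": {"plan": [[[0,0,0.004,0,0,0,45],[0,0,0.008,0,0,0,45],[0,0,0.008,0,0,0,45]]]}}

```text
t: 7.27
position: [0.5956, 0.2439, 0.0796]
orientation: [179.9, -0.0, 87.3]
wrist_force: [1.2, -0.9, -2.5]
opening: 0.601
grip_force: 44.8
```

Request:
{"method": "jog_arm", "body": {"plan": [[[0.004,0,0.002,0,0,0,45],[0.008,0,0.002,0,0,0,45],[0.012,0,0.002,0,0,0,45],[0.012,0,0.002,0,0,0,45]]]}}

```text
t: 7.6
position: [0.5958, 0.2469, 0.0795]
orientation: [179.9, -0.0, 87.3]
wrist_force: [0.3, -2.6, 3.8]
opening: 0.602
grip_force: 44.8
```

Request:
{"method": "jog_arm", "body": {"plan": [[[0.004,0,0,0,0,0,45],[0.006,0,0,0,0,0,45],[0.006,0,0,0,0,0,45]]]}}

```text
t: 7.85
position: [0.5958, 0.2483, 0.0794]
orientation: [179.9, 0.0, 87.3]
wrist_force: [0.9, -3.1, 4.7]
opening: 0.603
grip_force: 44.7
```

Request:
{"method": "jog_arm", "body": {"plan": [[[0.004,0,0,0,0,0,45],[0.006,0,0,0,0,0,45],[0.006,0,0,0,0,0,45]]]}}

```text
t: 8.1
position: [0.5959, 0.2494, 0.0794]
orientation: [179.9, 0.0, 87.3]
wrist_force: [0.9, -4.6, 5.5]
opening: 0.599
grip_force: 44.7
```

Request:
{"method": "jog_arm", "body": {"plan": [[[0.004,0,0,0,0,0,45],[0.004,0,0,0,0,0,45],[0.004,0,0,0,0,0,45]]]}}

```text
t: 8.35
position: [0.5958, 0.2496, 0.0793]
orientation: [179.9, 0.1, 87.3]
wrist_force: [-0.7, -7.5, 6.8]
opening: 0.598
grip_force: 44.7
```

The flange has come up against the block (y stalled at 0.2495, force rising). Now I'll press down.

Request:
{"method": "jog_arm", "body": {"plan": [[[0,0,0.002,0,0,0,45],[0,0,0.004,0,0,0,45],[0,0,0.004,0,0,0,45],[0,0,0.004,0,0,0,45]]]}}

```text
t: 8.68
position: [0.5958, 0.2496, 0.0792]
orientation: [179.9, 0.1, 87.3]
wrist_force: [-2.1, -8.4, 11.4]
opening: 0.607
grip_force: 44.7
```

Request:
{"method": "jog_arm", "body": {"plan": [[[0,-0.001,0.003,0,0,0,45],[0,-0.0015,0.003,0,0,0,45],[0,-0.0015,0.003,0,0,0,45],[0,-0.0015,0.003,0,0,0,45]]]}}

```text
t: 9.02
position: [0.5959, 0.2497, 0.0792]
orientation: [179.9, 0.1, 87.3]
wrist_force: [-2.3, -9.5, 15.3]
opening: 0.602
grip_force: 44.7
```

Run:
```python
from h import *
b,cb=snap('side','d5.png'); a,ca=snap('scene','s5.png'); F=[]
for i in range(6):
    e=env.observe(); F.append(np.r_[e['wrist_force'],e['moment'],e['position']]); optics.camera('side')
print(np.round(np.mean(F,0),4),e['t'],np.round(np.std(F,0)[:3],2),e['orientation'])
u,v=map(int,proj(ca,[.597,.25,.1])); A=cv2.resize(a[max(0,v-50):v+50,u-65:u+65],(520,400),interpolation=2)
u2,v2=map(int,proj(cb,[.597,.25,.1])); B=cv2.resize(b[max(0,v2-50):v2+50,u2-35:u2+35],(280,400),interpolation=2)
cv2.imwrite('pics/c5.png',np.hstack([A,B])[:,:,::-1])
```

```text
[-2.5644 -8.5164 14.7533 -1.555   0.2813  0.4281  0.5959  0.2497  0.0792] 9.3667 [0.58 0.48 0.22] [1.79852242e+02 9.07621747e-02 8.73089173e+01]
```

View pics/c5.png

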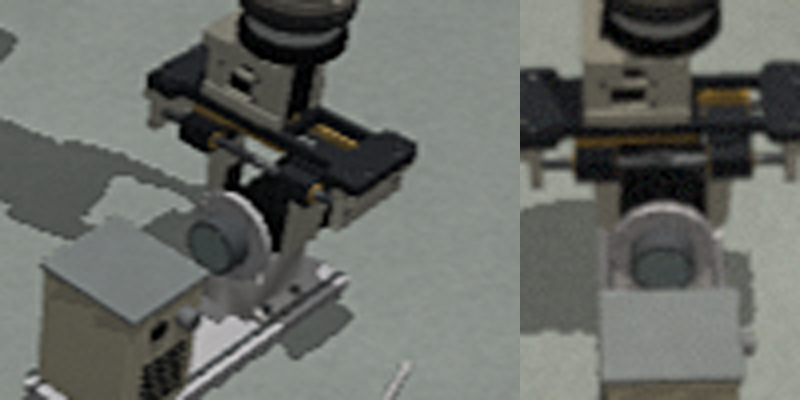

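The lens sits in the V with its flange at the block's lamp-side end, and the vertical push is 14.8 N. I'll ease the sideways and along-V push a little so the press is straight down.

Request:
{"method": "jog_arm", "body": {"plan": [[[-0.002,-0.002,0,0,0,0,45],[-0.003,-0.002,0,0,0,0,45],[-0.003,-0.002,0,0,0,0,45],[-0.003,-0.002,0,0,0,0,45]]]}}

```text
t: 9.75
position: [0.5958, 0.2497, 0.0793]
orientation: [179.8, 0.0, 87.3]
wrist_force: [-0.2, -5.0, 12.8]
opening: 0.602
grip_force: 44.7
```

Run:
```python
from h import *
F=[]
for i in range(6):
    e=env.observe(); F.append(np.r_[e['wrist_force'],e['moment'],e['position']]); optics.camera('side')
print(np.round(np.mean(F,0),4),e['t'],e['orientation'])
```

```text
[-0.7895 -5.8966 13.1537 -1.0926  0.0218  0.4062  0.5958  0.2497  0.0793] 10.0 [1.79776386e+02 1.55993868e-02 8.73059005e+01]
```

Request:
{"method": "jog_arm", "body": {"plan": [[[0,0,0.0015,0,0,0,45],[0,0,0.0015,0,0,0,45],[0,0,0.0015,0,0,0,45]]]}}

```text
t: 10.3
position: [0.5958, 0.2497, 0.0792]
orientation: [179.8, 0.0, 87.3]
wrist_force: [-1.4, -5.9, 15.0]
opening: 0.604
grip_force: 44.7
```

Run:
```python
from h import *
F=[]
for i in range(6):
    e=env.observe(); F.append(np.r_[e['wrist_force'],e['position']]); optics.camera('side')
m=np.mean(F,0); print(np.round(m,4),e['t'],e['grip_force'])
if 13.8<m[2]<16.5: print(job.job_done())
```

```text
[-1.0097 -6.0284 15.2841  0.5958  0.2496  0.0792] 10.55 44.659409523010254
the job is handed in; nothing more can be done
None
```

The long lens is in the V-block, front glass away from the lamp house and flange against the block's lamp-side end; the job was handed in at 10.6 s with the arm still pressing down at about 15 N, plus about 6 N along the V against the block's end.

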